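Line up the beakers on the pottery stall

TASK

Line up the four plain terracotta handleless beakers that stand about on the table in front of the robot. Put them on the row of cork coasters, one in the middle of each, upright and in order of height: the tallest next to the jug, then ever shorter, so that the shortest ends up next to the lidded crock. Set them down gently, tip none over, and leave the jug and the crock where they stand.

Things in the scene. Friction and masses are not known exactly. Their poses are not given: they have to be found in the camera images.
- beaker_tallest: straight round terracotta beaker, no handle, open top, dark glazed rim band; the tallest of the four: 62 mm outside diameter, 120 mm high, wall 4 mm; stands upright on the table at the start (like ones lying on the riser or packed in a crate are not meant); origin at the centre of its underside, z up its axis; safe to grip across the outside near the rim with 20 to 30 N
- beaker_second: straight round terracotta beaker, no handle, open top, dark glazed rim band; the second tallest of the four: 56 mm outside diameter, 100 mm high, wall 4 mm; stands upright on the table at the start (like ones lying on the riser or packed in a crate are not meant); origin at the centre of its underside, z up its axis; safe to grip across the outside near the rim with 20 to 30 N
- beaker_third: straight round terracotta beaker, no handle, open top, dark glazed rim band; the third tallest of the four: 50 mm outside diameter, 80 mm high, wall 4 mm; stands upright on the table at the start (like ones lying on the riser or packed in a crate are not meant); origin at the centre of its underside, z up its axis; safe to grip across the outside near the rim with 20 to 30 N
- beaker_shortest: straight round terracotta beaker, no handle, open top, dark glazed rim band; the shortest of the four: 44 mm outside diameter, 60 mm high, wall 4 mm; stands upright on the table at the start (like ones lying on the riser or packed in a crate are not meant); origin at the centre of its underside, z up its axis; safe to grip across the outside near the rim with 20 to 30 N
- coaster_1: fixed round cork coaster, 72 mm diameter, 6 mm thick, one of four alike lying in a row (each up to 6 mm off its line) on a fixed dark plank (115 x 620 x 12 mm); origin at the centre of its underside, so its top is 6 mm above its origin and 18 mm above the table; neighbours are about 88 mm apart centre to centre; the numbers do not tell the order along the row
- coaster_2: fixed round cork coaster, 72 mm diameter, 6 mm thick, one of four alike lying in a row (each up to 6 mm off its line) on a fixed dark plank (115 x 620 x 12 mm); origin at the centre of its underside, so its top is 6 mm above its origin and 18 mm above the table; neighbours are about 88 mm apart centre to centre; the numbers do not tell the order along the row
- coaster_3: fixed round cork coaster, 72 mm diameter, 6 mm thick, one of four alike lying in a row (each up to 6 mm off its line) on a fixed dark plank (115 x 620 x 12 mm); origin at the centre of its underside, so its top is 6 mm above its origin and 18 mm above the table; neighbours are about 88 mm apart centre to centre; the numbers do not tell the order along the row
- coaster_4: fixed round cork coaster, 72 mm diameter, 6 mm thick, one of four alike lying in a row (each up to 6 mm off its line) on a fixed dark plank (115 x 620 x 12 mm); origin at the centre of its underside, so its top is 6 mm above its origin and 18 mm above the table; neighbours are about 88 mm apart centre to centre; the numbers do not tell the order along the row
- jug: terracotta jug with dark rim and one handle, 90 mm diameter, 170 mm high, handle reaching 70 mm from its axis on the side away from the robot or nearly so; loose, stands on the plank beyond one end of the row of coasters (either end), its axis about 115 mm from the centre of the nearest coaster; origin at the centre of its underside; to be left alone
- crock: squat lidded crock, 82 mm diameter, 90 mm high; loose, stands on the plank beyond the other end of the row, its axis about 115 mm from the nearest coaster; origin at the centre of its underside; to be left alone. (A bowl, a sugar pot and a mug, up to 75 mm high, stand among the beakers; everything there is at least 90 mm apart centre to centre)
Not all that is in view belongs to the job. Leave any green or turquoise look-alike of the beaker_third alone. Leave any green or purple look-alike of the beaker_second alone.

How it is judged:
At the end, for the whole second after the job is handed in: Each beaker stands upright (within about 4.5 degrees) on its coaster, its centre within 14 mm of the coaster's centre: tallest on the coaster nearest the jug, then the second, the third, and the shortest on the coaster nearest the crock; all released and at rest (((horizontal distance between beaker_tallest and coaster_1 below 0.014 m and z of beaker_tallest in the frame of coaster_1 between 0.003 and 0.01 m and horizontal distance between coaster_1 and jug between 0.08 and 0.15 m) or (horizontal distance between beaker_tallest and coaster_2 below 0.014 m and z of beaker_tallest in the frame of coaster_2 between 0.003 and 0.01 m and horizontal distance between coaster_2 and jug between 0.08 and 0.15 m) or (horizontal distance between beaker_tallest and coaster_3 below 0.014 m and z of beaker_tallest in the frame of coaster_3 between 0.003 and 0.01 m and horizontal distance between coaster_3 and jug between 0.08 and 0.15 m) or (horizontal distance between beaker_tallest and coaster_4 below 0.014 m and z of beaker_tallest in the frame of coaster_4 between 0.003 and 0.01 m and horizontal distance between coaster_4 and jug between 0.08 and 0.15 m)) and angle between each of beaker_tallest, beaker_second, beaker_third, beaker_shortest's own z axis and vertical below 0.08 rad and linear speed of each of beaker_tallest, beaker_second, beaker_third, beaker_shortest below 0.02 m/s and contact force between each of beaker_tallest, beaker_second, beaker_third, beaker_shortest and the fingers below 0.1 N and ((horizontal distance between beaker_second and coaster_1 below 0.014 m and z of beaker_second in the frame of coaster_1 between 0.003 and 0.01 m and horizontal distance between coaster_1 and jug between 0.168 and 0.238 m) or (horizontal distance between beaker_second and coaster_2 below 0.014 m and z of beaker_second in the frame of coaster_2 between 0.003 and 0.01 m and horizontal distance between coaster_2 and jug between 0.168 and 0.238 m) or (horizontal distance between beaker_second and coaster_3 below 0.014 m and z of beaker_second in the frame of coaster_3 between 0.003 and 0.01 m and horizontal distance between coaster_3 and jug between 0.168 and 0.238 m) or (horizontal distance between beaker_second and coaster_4 below 0.014 m and z of beaker_second in the frame of coaster_4 between 0.003 and 0.01 m and horizontal distance between coaster_4 and jug between 0.168 and 0.238 m)) and ((horizontal distance between beaker_third and coaster_1 below 0.014 m and z of beaker_third in the frame of coaster_1 between 0.003 and 0.01 m and horizontal distance between coaster_1 and jug between 0.256 and 0.326 m) or (horizontal distance between beaker_third and coaster_2 below 0.014 m and z of beaker_third in the frame of coaster_2 between 0.003 and 0.01 m and horizontal distance between coaster_2 and jug between 0.256 and 0.326 m) or (horizontal distance between beaker_third and coaster_3 below 0.014 m and z of beaker_third in the frame of coaster_3 between 0.003 and 0.01 m and horizontal distance between coaster_3 and jug between 0.256 and 0.326 m) or (horizontal distance between beaker_third and coaster_4 below 0.014 m and z of beaker_third in the frame of coaster_4 between 0.003 and 0.01 m and horizontal distance between coaster_4 and jug between 0.256 and 0.326 m)) and ((horizontal distance between beaker_shortest and coaster_1 below 0.014 m and z of beaker_shortest in the frame of coaster_1 between 0.003 and 0.01 m and horizontal distance between coaster_1 and jug between 0.344 and 0.414 m) or (horizontal distance between beaker_shortest and coaster_2 below 0.014 m and z of beaker_shortest in the frame of coaster_2 between 0.003 and 0.01 m and horizontal distance between coaster_2 and jug between 0.344 and 0.414 m) or (horizontal distance between beaker_shortest and coaster_3 below 0.014 m and z of beaker_shortest in the frame of coaster_3 between 0.003 and 0.01 m and horizontal distance between coaster_3 and jug between 0.344 and 0.414 m) or (horizontal distance between beaker_shortest and coaster_4 below 0.014 m and z of beaker_shortest in the frame of coaster_4 between 0.003 and 0.01 m and horizontal distance between coaster_4 and jug between 0.344 and 0.414 m))); the robot touches nothing.
It fails at once if a beaker is tipped over (angle between any of beaker_tallest, beaker_second, beaker_third, beaker_shortest's own z axis and vertical above 0.7 rad).
It fails at once if a beaker is banged or pressed down onto a coaster (more than 80 N) (contact force between any of beaker_tallest, beaker_second, beaker_third, beaker_shortest and coaster_1 above 80 N or contact force between any of beaker_tallest, beaker_second, beaker_third, beaker_shortest and coaster_2 above 80 N or contact force between any of beaker_tallest, beaker_second, beaker_third, beaker_shortest and coaster_3 above 80 N or contact force between any of beaker_tallest, beaker_second, beaker_third, beaker_shortest and coaster_4 above 80 N).
It fails at once if a beaker is dropped: in the air, touched by nothing, with its underside more than 20 mm above a coaster's top (38 mm above the table) ((height (world z) of beaker_tallest above 0.038 m and contact force between beaker_tallest and anything else below 0.05 N) or (height (world z) of beaker_second above 0.038 m and contact force between beaker_second and anything else below 0.05 N) or (height (world z) of beaker_third above 0.038 m and contact force between beaker_third and anything else below 0.05 N) or (height (world z) of beaker_shortest above 0.038 m and contact force between beaker_shortest and anything else below 0.05 N)).
It fails at once if the jug or the crock is moved more than 15 mm (distance of any of jug, crock from where it was at the start of the episode above 0.015 m).
It also fails if it takes over 96 s, if anything falls off the work surface, if the arm or the gripper's body presses on something with over 40 N, if the wrist force passes 120 N, or if a joint passes its speed limit or range.

ROBOT

A 7-joint arm with a two-finger parallel gripper is mounted at the origin on the work surface. World frame = base frame: x ahead of the robot, y to its left, z up, the work surface at z = 0. Lengths are in m, angles in rad, forces in N, time in s.
With the tool pointing down it reaches from about 0.4 to 0.85 m from the base axis. Payload 10.4 kg.
Tool frame: the origin (TCP) lies midway between the tips of the shut fingers; the grasp point (between the pads) lies 19 mm behind it; z points along the fingers, x is the direction in which the jaws open and shut, and the axes are right-handed (so a half turn about z gives the same grasp; the last joint's range is limited). The gripper opens to 85 mm and grips with 20 to 120 N. Pads are 22 mm wide; open, the fingers measure 114 mm over their backs; the gripper's body (76 mm by 85 mm) begins 54 mm behind the grasp point. The pads swing forward as they close: fully open they stand 13 mm farther back than shut.
Start: joints at [1.231, 0.332, -0.065, 1.46, 0.022, 1.35, -0.088], TCP at [0.195, -0.594, 0.231] pointing down, gripper open.
Joint ranges: [-2.6, 2.6], [-0.5, 2.12], [-1.47, 1.34], [0.16, 2.42], [-1.27, 4.41], [0.06, 2.06], [-2.6, 2.6]. Speed limits (rad/s): [2.22, 2.22, 2.79, 2.79, 3.14, 3.14, 3.14].

INTERFACE

Orientations are given as a unit quaternion [x, y, z, w].
In Python, from workcell import monitor, eyes, ticket, models gives the robot as it stands.
- The arm moves only by the tool servo_tool, never from a script. Its argument "motion" is a list of rows, each a list of 7 numbers: the opening, from 0 (shut) to 1 (fully open), then the shift along the tool's x, y, z in m, then the turn, a rotation vector about the tool's x, y, z in degrees. In form: [[fingers, tx, ty, tz, rx, ry, rz], ...]. A call has 1 to 20 rows; each row is the pose to reach, as a shift and turn from the pose commanded when the call began, along the tool's axes at that moment; what a row does not reach only later rows make up. A row lasts 1/8 s, in which the tool goes at most 62.5 mm and 10.7 degrees, less where a joint would pass 70% of its speed; a pose out of reach is approached as far as the arm can. A call with a gripper value outside its range is refused whole. The fingers move at their own pace and stop on an object; "grip_force" is the grip in N (left out, the last holds). Time passes only in rows, so rows that repeat a pose let the fingers close. It gives the time, the measured TCP pose, the force and the opening at its end, in the units of the state.
- monitor.get_obs(): the state, without advancing time (a new reading comes with each control period).
- eyes.camera(name): name is "scene" or "top" or "wrist"; returns (picture, depth): 420x560x3 uint8, blue, green, red; 420x560 float32, m along the optical axis (not along the pixel's ray), 0 where there is no reading.
- eyes.camera_info(name): a dict with "intrinsics" (3x3 intrinsics, pixels), "extrinsics" (4x4, takes a point from world to camera coordinates); the wrist camera has in their place "tool_from_camera" (4x4, takes a point from camera to tool coordinates, whose origin is the TCP and whose axes are the tool frame's). Camera axes: x right, y down, z forward; pixel columns grow to the right and rows downward; lengths in m; the calibration is good to about 2 mm. A picture is of the moment at which its call begins: read the wrist's pose just before it. camera_info takes no time and is no camera call.
- ticket.hand_in(): hands the job in, once; it reports no verdict.
Trained networks look in the newest picture that a camera, given by its name, has taken for a name from the list of things; names that differ only in an ending like _2 or _b are one class to them, and where a whole thing is asked for, a point or a joint stands for the part that bears it (a point fixed in the world has none). Each returns a list of dicts, best first, with "confidence" (0 to 1); they miss things now and then, are a little off and sometimes report something else, mostly with a low value. They report only what shows in the picture. A call takes as long as a camera call. They do not tell look-alikes from the thing itself.
- models.boxes_of(camera, thing): "point" ([x, y, z] in m, in the coordinates of the camera as it stood for that picture, good to about 4 mm: the middle of the surface that is visible of it).
The state is a dict: "clock": time; "joint_pos": joint angles; "joint_velocities": joint speeds; "tau": joint torques, N m; "position": TCP position; "ee_rot": TCP orientation; "ft_force": force on the tool from outside, world axes, zero at the start; "torque": the same for the moment, N m; "grip_width": opening from 0.0 (shut) to 1.0 (fully open).
Only numpy, scipy, OpenCV 4.12 (cv2) and the standard library are available. Lean on these libraries where they do the work, as an engineer would, in place of code of your own. Each camera call takes 0.05 s, during which the arm holds its last target. There are 200 camera calls.

## Working session

There is one attempt and no reset: what is moved stays moved. The work goes in short steps, Python scripts to look and compute and a tool call to move; the robot and the scene stay as the last step left them, time stands still between calls to the robot, and variables do not carry over. Pictures are saved under pics/ and viewed, about 12 in all and at most 16, crops included, and the job is handed in when it is done.

Besides the shell and the picture viewer there is one more tool, called after "Request:" by a JSON object that holds its "method" and its "body", one argument or row to a line. servo_tool: Moves the arm, as the interface text tells. Its arguments: {"type":"object","properties":{"motion":{"type":"array"},"grip_force":{"type":"number"}},"required":["motion"]}

```bash
mkdir -p pics; cat > h.py <<'E'
import numpy as np, cv2
from workcell import monitor, eyes, ticket, models
def cloud(name):
    img,d=eyes.camera(name); ci=eyes.camera_info(name); K=np.array(ci["intrinsics"])
    v,u=np.mgrid[:420,:560]
    P=np.stack([(u-K[0,2])/K[0,0]*d,(v-K[1,2])/K[1,1]*d,d],-1)
    E=np.linalg.inv(np.array(ci["extrinsics"]))
    return img,d,P@E[:3,:3].T+E[:3,3],E
E
python3 - <<'E'
from h import *
print(monitor.get_obs())
for n in("scene","top"):
    img,d,W,E=cloud(n); cv2.imwrite(f"pics/{n}0.png",img); np.savez(f"{n}0.npz",img=img,d=d,W=W)
    print(n,E.round(3).tolist())
    for t in["beaker_tallest","beaker_second","beaker_third","beaker_shortest","coaster_1","jug","crock"]:
        for r in models.boxes_of(n,t): print(t,round(r["confidence"],2),(E[:3,:3]@np.array(r["point"])+E[:3,3]).round(3))
E
```

```text
{'clock': 0.0, 'joint_pos': array([ 1.23140655,  0.33285008, -0.06466608,  1.46095193,  0.02160697,
        1.34989818, -0.08850574]), 'joint_velocities': array([ 0.00289287, -0.0003971 ,  0.00073683,  0.00049211, -0.00095125,
        0.0014837 , -0.00058522]), 'tau': array([ 3.44940663e-04, -6.25451875e+01,  4.94859880e-02, -3.91603124e+01,
        1.62928272e-02,  9.99772979e-03, -4.21078323e-05]), 'position': array([ 0.19455366, -0.59354927,  0.23052439]), 'ee_rot': array([ 8.09784761e-01, -5.86726633e-01, -5.95492375e-04, -3.79363950e-04]), 'ft_force': array([1.02740491, 0.37919274, 0.78071358]), 'torque': array([-0.02854251, -0.04478882, -0.00485468]), 'grip_width': 1.0007267655175767}
scene [[0.141, 0.641, -0.754, 1.164], [0.99, -0.097, 0.103, -0.119], [-0.007, -0.761, -0.649, 0.616], [0.0, 0.0, 0.0, 1.0]]
beaker_tallest 0.97 [0.391 0.236 0.08 ]
beaker_second 0.97 [0.533 0.198 0.068]
beaker_second 0.79 [0.465 0.109 0.064]
beaker_second 0.71 [0.355 0.11  0.079]
beaker_third 0.77 [ 0.586 -0.326  0.053]
beaker_third 0.71 [ 0.481 -0.331  0.057]
beaker_third 0.67 [ 0.662 -0.102  0.0
[... 281 characters left out ...]
 -0.212  0.07 ]
top [[-0.005, -0.995, 0.095, 0.396], [-1.0, 0.003, -0.024, -0.038], [0.024, -0.095, -0.995, 1.096], [0.0, 0.0, 0.0, 1.0]]
beaker_tallest 0.82 [0.367 0.258 0.068]
beaker_second 0.96 [0.338 0.126 0.04 ]
beaker_second 0.85 [0.511 0.211 0.054]
beaker_second 0.68 [0.442 0.12  0.038]
beaker_third 0.91 [ 0.45  -0.443  0.051]
beaker_third 0.76 [ 0.572 -0.332  0.051]
beaker_third 0.58 [ 0.466 -0.348  0.042]
beaker_shortest 0.69 [ 0.437 -0.131  0.014]
coaster_1 0.97 [ 0.644 -0.011  0.016]
coaster_1 0.78 [0.647 0.076 0.017]
coaster_1 0.75 [ 0.654 -0.104  0.023]
coaster_1 0.6 [0.657 0.161 0.02 ]
jug 0.81 [0.64  0.263 0.141]
crock 0.72 [0.654 0.16  0.02 ]
crock 0.58 [ 0.643 -0.21   0.085]
```

```bash
python3 -c "
import cv2,numpy as np
a=cv2.imread('pics/scene0.png');b=cv2.imread('pics/top0.png')
cv2.imwrite('pics/both.png',cv2.resize(np.vstack([a,b]),(448*1,672))[:600] if 0 else cv2.resize(np.hstack([a,b]),(800,300)))"
```

```text
(no output)
```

View pics/top0.png

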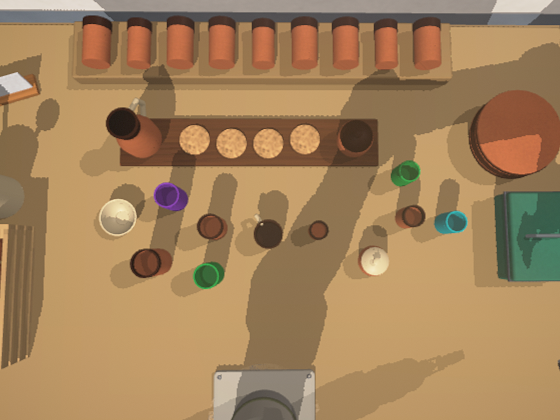

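View pics/scene0.png

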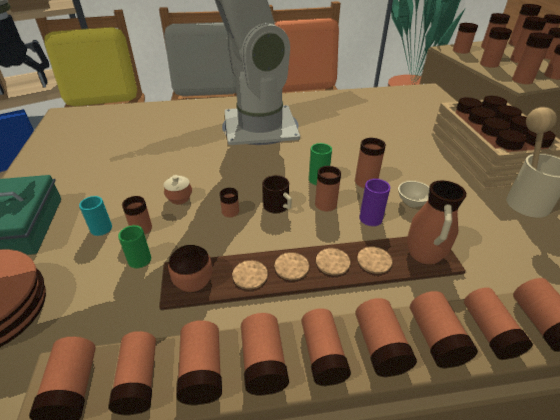

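Top view: tallest at (148,263), second (210,226), third (413,216), shortest (318,230). The jug is on the left (+y), the crock on the right, and the cork coasters are at row ~140. The green, purple and turquoise cups are decoys. Next I measure centres by circle fits on the depth data.

```bash
python3 - <<'E'
import numpy as np,cv2
from scipy.optimize import least_squares
B={"tallest":(.367,.25,.120,.031),"second":(.45,.115,.100,.028),"third":(.455,-.34,.080,.025),"shortest":(.437,-.131,.060,.022)}
C=[(.655,.163),(.648,.076),(.646,-.012),(.655,-.102)]
for cam in("top","scene"):
    D=np.load(cam+"0.npz");W=D["W"].reshape(-1,3);ok=D["d"].ravel()>0;img=D["img"].reshape(-1,3).astype(int)
    t=W[ok&(np.abs(W[:,0]-.35)<.1)&(np.abs(W[:,1])<.3)&(W[:,2]<.02)]; print(cam,"table z",np.median(t[:,2]).round(4))
    for n,(x,y,H,R) in B.items():
        c=np.array([x,y])
        m=ok&(np.hypot(*(W[:,:2]-c).T)<.055)&(W[:,2]>.025)
        P=W[m]; zt=np.percentile(P[:,2],98)
        Q=P[P[:,2]>H-.007][:,:2]
        # rim annulus: radius between R-4mm and R
        f=lambda p:np.maximum(0,np.hypot(*(Q-p).T)-R)+np.maximum(0,R-.004-np.hypot(*(Q-p).T))
        r=least_squares(f,Q.mean(0) if len(Q) else c,loss="soft_l1",f_scale=.001)
        # outer side wall
        S=P[(P[:,2]<H-.01)][:,:2]
        print(" ",n,"ztop",zt.round(3),len(Q),r.x.round(4),"res",(np.abs(r.fun).mean()*1e3).round(2),"mean all",P.mean(0).round(3))
    for c in C:
        m=ok&(np.hypot(*(W[:,:2]-np.array(c)).T)<.055)&(W[:,2]>.005)&(W[:,2]<.03)&(img[:,1]>100)&(img[:,2]>150)
        Q=W[m]; (a,b),r=cv2.minEnclosingCircle((Q[:,:2]*1000).astype(np.float32))
        print("  coaster",Q.mean(0).round(4),"mec",round(a/1e3,4),round(b/1e3,4),"R",round(r,1),len(Q))
    for n,c,H in(("jug",(.655,.278),.182),("crock",(.65,-.217),.102)):
        P=W[ok&(np.hypot(*(W[:,:2]-np.array(c)).T)<.08)&(W[:,2]>H-.02)];(a,b),r=cv2.minEnclosingCircle((P[:,:2]*1000).astype(np.float32)); print("  ",n,a,b,r,P[:,2].max())
E
```

```text
top table z 0.0007
  tallest ztop 0.122 204 [0.3659 0.2446] res 0.04 mean all [0.366 0.245 0.084]
  second ztop 0.104 160 [0.4442 0.1123] res 0.02 mean all [0.445 0.113 0.076]
  third ztop 0.084 154 [ 0.4666 -0.341 ] res 0.03 mean all [ 0.467 -0.34   0.061]
  shortest ztop 0.063 101 [ 0.4369 -0.1286] res 0.01 mean all [ 0.437 -0.129  0.054]
  coaster [0.6543 0.1632 0.0179] mec 0.655 0.1549 R 46.5 714
  coaster [0.6455 0.0759 0.018 ] mec 0.6473 0.0761 R 55.0 725
  coaster [ 0.6454 -0.0111  0.018 ] mec 0.6495 -0.0112 R 54.6 712
  coaster [ 0.6552 -0.0996  0.0182] mec 0.6561 -0.0991 R 36.5 699
   jug 663.1163940429688 273.3443603515625 46.42795944213867 0.18800179031914532
   crock 649.669189453125 -214.90956115722656 32.42415237426758 0.10461749923131292
scene table z -0.0024
  tallest ztop 0.117 122 [0.3677 0.2458] res 0.18 mean all [0.38  0.24  0.081]
  second ztop 0.098 124 [0.4459 0.1136] res 0.14 mean all [0.455 0.111 0.07 ]
  third ztop 0.079 140 [ 0.4686 -0.3395] res 0.1 mean all [ 0.475 -0.338  0.058]
  shortest ztop 0.059 99 [ 0.4395 -0.1277] res 0.09 mean all [ 0.442 -0.127  0.045]
  coaster [0.6567 0.1639 0.0156] mec 0.6492 0.1548 R 47.0 667
  coaster [0.6478 0.0763 0.0156] mec 0.648 0.0759 R 54.9 678
  coaster [ 0.6477 -0.0113  0.0157] mec 0.6462 -0.0117 R 54.6 692
  coaster [ 0.6578 -0.099   0.0158] mec 0.6543 -0.0986 R 38.2 733
   jug 661.9500732421875 276.95648193359375 45.311912536621094 0.182739473271056
   crock 654.6702270507812 -214.64845275878906 27.451065063476562 0.10144385208807172
```

Request:
{"method": "servo_tool", "body": {
  "motion": [
    [1, -0.199, -0.334, -0.02, 0, 0, -71.9],
    [1, -0.199, -0.334, -0.02, 0, 0, -71.9],
    [1, -0.199, -0.334, -0.02, 0, 0, -71.9],
    [1, -0.199, -0.334, -0.02, 0, 0, -71.9],
    [1, -0.199, -0.334, -0.02, 0, 0, -71.9],
    [1, -0.199, -0.334, -0.02, 0, 0, -71.9],
    [1, -0.199, -0.334, -0.02, 0, 0, -71.9],
    [1, -0.199, -0.334, -0.02, 0, 0, -71.9],
    [1, -0.199, -0.334, -0.02, 0, 0, -71.9]
  ],
  "grip_force": 25
}}

```text
clock: 1.92
position: [0.4492, -0.3021, 0.2512]
ee_rot: [1.0, -0.002, -0.0, 0.0]
ft_force: [0.1, 0.0, -0.0]
grip_width: 1.0
```

Request:
{"method": "servo_tool", "body": {
  "motion": [
    [1, 0.05, -0.302, 0, 0, 0, 0],
    [1, 0.05, -0.302, 0, 0, 0, 0],
    [1, 0.05, -0.302, 0, 0, 0, 0],
    [1, 0.05, -0.302, 0, 0, 0, 0],
    [1, 0.05, -0.302, 0, 0, 0, 0],
    [1, -0.082, -0.547, 0, 0, 0, 0],
    [1, -0.082, -0.547, 0, 0, 0, 0],
    [1, -0.082, -0.547, 0, 0, 0, 0],
    [1, -0.082, -0.547, 0, 0, 0, 0],
    [1, -0.082, -0.547, 0, 0, 0, 0],
    [1, -0.082, -0.547, 0, 0, 0, 0],
    [1, -0.082, -0.547, 0, 0, 0, 0],
    [1, -0.082, -0.547, 0, 0, 0, 0]
  ]
}}

```text
clock: 3.55
position: [0.3685, 0.2448, 0.2512]
ee_rot: [1.0, -0.001, -0.0, 0.0]
ft_force: [-0.4, 0.4, -1.0]
grip_width: 1.0
```

```bash
python3 - <<'E'
from h import *
o=monitor.get_obs();print(o["position"],o["joint_pos"].round(2))
img,d=eyes.camera("wrist");ci=eyes.camera_info("wrist");print(np.array(ci["tool_from_camera"]).round(3).tolist());cv2.imwrite("pics/w1.png",img)
E
```

```text
[0.36848704 0.24475838 0.25118329] [ 0.35 -0.07 -0.98  1.84 -0.06  1.34 -0.62]
[[1.0, 0.001, 0.001, -0.0], [-0.001, 0.956, 0.293, -0.075], [-0.0, -0.293, 0.956, -0.142], [0.0, 0.0, 0.0, 1.0]]
```

View pics/w1.png

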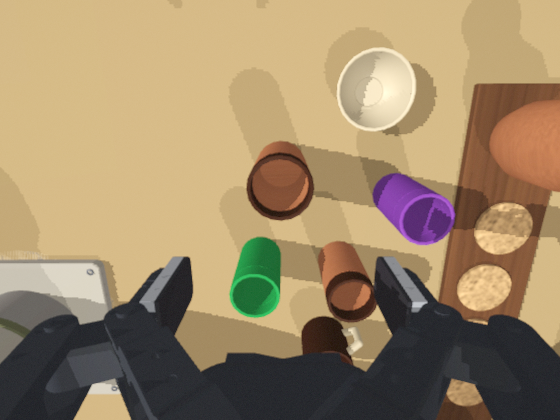

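The tallest sits in the middle between the fingers (280,185), with clear space on both sides, so I descend.

Request:
{"method": "servo_tool", "body": {
  "motion": [
    [1, 0, 0, 0.05, 0, 0, 0],
    [1, 0, 0, 0.09, 0, 0, 0],
    [1, 0, 0, 0.12, 0, 0, 0],
    [1, 0, 0, 0.145, 0, 0, 0],
    [1, 0, 0, 0.162, 0, 0, 0],
    [1, 0, 0, 0.162, 0, 0, 0],
    [0.3, 0, 0, 0.162, 0, 0, 0],
    [0.3, 0, 0, 0.162, 0, 0, 0],
    [0.3, 0, 0, 0.162, 0, 0, 0],
    [0.3, 0, 0, 0.162, 0, 0, 0],
    [0.3, 0, 0, 0.162, 0, 0, 0],
    [0.3, 0, 0, 0.162, 0, 0, 0]
  ],
  "grip_force": 28
}}

```text
clock: 5.1
position: [0.3681, 0.2466, 0.0903]
ee_rot: [1.0, 0.0, 0.001, -0.0]
ft_force: [-2.6, -1.0, 7.0]
grip_width: 0.703
```

Request:
{"method": "servo_tool", "body": {
  "motion": [
    [0.3, 0, 0, -0.01, 0, 0, 0],
    [0.3, 0, 0, -0.035, 0, 0, 0],
    [0.3, 0, 0, -0.075, 0, 0, 0],
    [0.3, 0, 0, -0.115, 0, 0, 0],
    [0.3, 0, 0, -0.14, 0, 0, 0],
    [0.3, 0.02, 0.006, -0.15, 0, 0, 0],
    [0.3, 0.06, 0.017, -0.15, 0, 0, 0],
    [0.3, 0.1, 0.028, -0.15, 0, 0, 0],
    [0.3, 0.14, 0.04, -0.15, 0, 0, 0],
    [0.3, 0.18, 0.051, -0.15, 0, 0, 0],
    [0.3, 0.22, 0.062, -0.15, 0, 0, 0],
    [0.3, 0.25, 0.071, -0.15, 0, 0, 0],
    [0.3, 0.275, 0.078, -0.15, 0, 0, 0],
    [0.3, 0.288, 0.081, -0.15, 0, 0, 0],
    [0.3, 0.288, 0.081, -0.15, 0, 0, 0],
    [0.3, 0.288, 0.081, -0.15, 0, 0, 0]
  ]
}}

```text
clock: 7.1
position: [0.6548, 0.1662, 0.2398]
ee_rot: [1.0, 0.001, 0.0, -0.0]
ft_force: [-0.5, -0.6, -3.3]
grip_width: 0.703
```

```bash
python3 - <<'E'
from h import *
from scipy.spatial.transform import Rotation as R
o=monitor.get_obs();T=np.eye(4);T[:3,:3]=R.from_quat(o["ee_rot"]).as_matrix();T[:3,3]=o["position"];print(o["position"],o["grip_width"],o["ft_force"])
img,d=eyes.camera("wrist");E=T@np.array(eyes.camera_info("wrist")["tool_from_camera"]);cv2.imwrite("pics/w2.png",img)
for t in("coaster_1","beaker_tallest"):
  for r in models.boxes_of("wrist",t): print(t,round(r["confidence"],2),(E[:3,:3]@np.array(r["point"])+E[:3,3]).round(3))
E
```

```text
[0.65481077 0.16618037 0.23976081] 0.7027589059074844 [-0.54581173 -0.58517509 -3.33188718]
coaster_1 0.74 [0.655 0.185 0.021]
coaster_1 0.71 [ 0.656 -0.094  0.018]
beaker_tallest 0.81 [0.657 0.154 0.25 ]
```

View pics/w2.png

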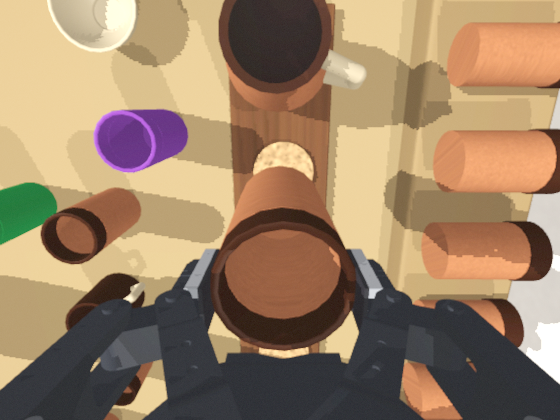

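Beaker held upright over the coaster. I lower it, the last part slowly.

Request:
{"method": "servo_tool", "body": {
  "motion": [
    [0.3, 0, 0.001, 0.02, 0, 0, 0],
    [0.3, 0, 0.001, 0.05, 0, 0, 0],
    [0.3, 0, 0.001, 0.08, 0, 0, 0],
    [0.3, 0, 0.001, 0.1, 0, 0, 0],
    [0.3, 0, 0.001, 0.115, 0, 0, 0],
    [0.3, 0, 0.001, 0.122, 0, 0, 0],
    [0.3, 0, 0.001, 0.126, 0, 0, 0],
    [0.3, 0, 0.001, 0.128, 0, 0, 0],
    [0.3, 0, 0.001, 0.13, 0, 0, 0],
    [0.3, 0, 0.001, 0.13, 0, 0, 0],
    [0.3, 0, 0.001, 0.13, 0, 0, 0]
  ]
}}

```text
clock: 8.62
position: [0.6558, 0.1644, 0.1095]
ee_rot: [1.0, 0.0, 0.0, 0.0]
ft_force: [0.3, 0.4, -2.2]
grip_width: 0.704
```

Request:
{"method": "servo_tool", "body": {
  "motion": [
    [0.3, 0, 0, 0.001, 0, 0, 0],
    [0.3, 0, 0, 0.002, 0, 0, 0],
    [0.3, 0, 0, 0.002, 0, 0, 0]
  ]
}}

```text
clock: 9.0
position: [0.6558, 0.1648, 0.1085]
ee_rot: [1.0, 0.001, 0.0, -0.0]
ft_force: [-3.4, -1.3, 6.5]
grip_width: 0.704
```

Request:
{"method": "servo_tool", "body": {
  "motion": [
    [0.85, 0, 0, 0, 0, 0, 0],
    [1, 0, 0, 0, 0, 0, 0],
    [1, 0, 0, 0, 0, 0, 0],
    [1, 0, 0, -0.02, 0, 0, 0],
    [1, 0, 0, -0.06, 0, 0, 0],
    [1, 0, 0, -0.11, 0, 0, 0],
    [1, 0, 0, -0.14, 0, 0, 0],
    [1, -0.06, 0.015, -0.14, 0, 0, 0],
    [1, -0.12, 0.03, -0.14, 0, 0, 0],
    [1, -0.17, 0.042, -0.14, 0, 0, 0],
    [1, -0.211, 0.051, -0.14, 0, 0, 0],
    [1, -0.211, 0.051, -0.14, 0, 0, 0],
    [1, -0.211, 0.051, -0.14, 0, 0, 0]
  ]
}}

```text
clock: 10.62
position: [0.4455, 0.1133, 0.2484]
ee_rot: [1.0, 0.0, 0.001, 0.0]
ft_force: [0.9, 0.3, 0.1]
grip_width: 0.999
```

```bash
cat > look.py <<'E'
import sys
from h import *
from scipy.spatial.transform import Rotation as R
o=monitor.get_obs();print(o["position"].round(4),o["ft_force"].round(1))
img,d,W,E=cloud("top");cv2.imwrite(f"pics/{sys.argv[1]}.png",img)
B={"tallest":(.6555,.1635,.138,.031),"second":(.645,.076,.118,.028),"third":(.646,-.011,.098,.025),"shortest":(.6565,-.099,.078,.022)}
W=W.reshape(-1,3)
for n,(x,y,H,r) in B.items():
    m=(np.hypot(W[:,0]-x,W[:,1]-y)<.055)&(np.abs(W[:,2]-H)<.008);Q=W[m]
    if len(Q)>60:
        a,b=np.median(Q[:,:2],0); print(n,len(Q),"mid of extent",((Q.max(0)+Q.min(0))/2).round(4),"extent",np.ptp(Q,0).round(3),"coaster",(x,y))
E
python3 look.py t1
```

```text
[0.4455 0.1133 0.2484] [0.9 0.3 0.1]
tallest 214 mid of extent [0.6531 0.1628 0.1371] extent [0.061 0.061 0.014] coaster (0.6555, 0.1635)
```

Tallest is centred to within 3 mm and level. Second beaker next.

Request:
{"method": "servo_tool", "body": {
  "motion": [
    [1, 0, 0, 0.05, 0, 0, 0],
    [1, 0, 0, 0.09, 0, 0, 0],
    [1, 0, 0, 0.12, 0, 0, 0],
    [1, 0, 0, 0.15, 0, 0, 0],
    [1, 0, 0, 0.17, 0, 0, 0],
    [1, 0, 0, 0.178, 0, 0, 0],
    [1, 0, 0, 0.178, 0, 0, 0],
    [0.3, 0, 0, 0.178, 0, 0, 0],
    [0.3, 0, 0, 0.178, 0, 0, 0],
    [0.3, 0, 0, 0.178, 0, 0, 0],
    [0.3, 0, 0, 0.178, 0, 0, 0],
    [0.3, 0, 0, 0.178, 0, 0, 0],
    [0.3, 0, 0, 0.178, 0, 0, 0]
  ]
}}

```text
clock: 12.3
position: [0.4452, 0.1133, 0.0701]
ee_rot: [1.0, 0.0, 0.001, 0.0]
ft_force: [-1.7, -0.3, 6.6]
grip_width: 0.636
```

Request:
{"method": "servo_tool", "body": {
  "motion": [
    [0.3, 0, 0, -0.01, 0, 0, 0],
    [0.3, 0, 0, -0.035, 0, 0, 0],
    [0.3, 0, 0, -0.075, 0, 0, 0],
    [0.3, 0, 0, -0.115, 0, 0, 0],
    [0.3, 0, 0, -0.14, 0, 0, 0],
    [0.3, 0.015, 0.003, -0.15, 0, 0, 0],
    [0.3, 0.05, 0.009, -0.15, 0, 0, 0],
    [0.3, 0.09, 0.017, -0.15, 0, 0, 0],
    [0.3, 0.13, 0.024, -0.15, 0, 0, 0],
    [0.3, 0.165, 0.031, -0.15, 0, 0, 0],
    [0.3, 0.19, 0.035, -0.15, 0, 0, 0],
    [0.3, 0.2015, 0.037, -0.15, 0, 0, 0],
    [0.3, 0.2015, 0.037, -0.15, 0, 0, 0],
    [0.3, 0.2015, 0.037, -0.12, 0, 0, 0],
    [0.3, 0.2015, 0.037, -0.09, 0, 0, 0],
    [0.3, 0.2015, 0.037, -0.06, 0, 0, 0],
    [0.3, 0.2015, 0.037, -0.04, 0, 0, 0],
    [0.3, 0.2015, 0.037, -0.03, 0, 0, 0],
    [0.3, 0.2015, 0.037, -0.024, 0, 0, 0],
    [0.3, 0.2015, 0.037, -0.022, 0, 0, 0]
  ]
}}

```text
clock: 14.8
position: [0.6465, 0.0765, 0.0918]
ee_rot: [1.0, 0.0, 0.0, -0.0]
ft_force: [-0.8, 0.1, -1.0]
grip_width: 0.634
```

Request:
{"method": "servo_tool", "body": {
  "motion": [
    [0.3, 0, 0, 0.001, 0, 0, 0],
    [0.3, 0, 0, 0.002, 0, 0, 0],
    [0.3, 0, 0, 0.003, 0, 0, 0],
    [0.3, 0, 0, 0.0035, 0, 0, 0],
    [0.3, 0, 0, 0.0035, 0, 0, 0]
  ]
}}

```text
clock: 15.42
position: [0.6464, 0.0765, 0.0883]
ee_rot: [1.0, 0.0, 0.0, 0.0]
ft_force: [-2.2, -0.1, 4.2]
grip_width: 0.632
```

Request:
{"method": "servo_tool", "body": {
  "motion": [
    [0.85, 0, 0, 0, 0, 0, 0],
    [1, 0, 0, 0, 0, 0, 0],
    [1, 0, 0, 0, 0, 0, 0],
    [1, 0, 0, -0.02, 0, 0, 0],
    [1, 0, 0, -0.06, 0, 0, 0],
    [1, 0, 0, -0.11, 0, 0, 0],
    [1, 0, 0, -0.16, 0, 0, 0],
    [1, -0.02, 0.05, -0.16, 0, 0, 0],
    [1, -0.043, 0.1, -0.16, 0, 0, 0],
    [1, -0.066, 0.155, -0.16, 0, 0, 0],
    [1, -0.09, 0.21, -0.16, 0, 0, 0],
    [1, -0.113, 0.264, -0.16, 0, 0, 0],
    [1, -0.135, 0.315, -0.16, 0, 0, 0],
    [1, -0.155, 0.36, -0.16, 0, 0, 0],
    [1, -0.17, 0.395, -0.16, 0, 0, 0],
    [1, -0.179, 0.4165, -0.16, 0, 0, 0],
    [1, -0.179, 0.4165, -0.16, 0, 0, 0],
    [1, -0.179, 0.4165, -0.16, 0, 0, 0]
  ]
}}

```text
clock: 17.68
position: [0.4685, -0.3389, 0.2487]
ee_rot: [1.0, 0.001, 0.001, 0.0]
ft_force: [0.7, 0.3, -0.2]
grip_width: 0.999
```

```bash
python3 look.py t2;python3 - <<'E'
from h import *
cv2.imwrite("pics/w3.png",eyes.camera("wrist")[0])
E
```

```text
[ 0.4685 -0.3389  0.2487] [ 0.7  0.3 -0.2]
tallest 212 mid of extent [0.6527 0.1631 0.1368] extent [0.061 0.061 0.013] coaster (0.6555, 0.1635)
second 172 mid of extent [0.6438 0.0755 0.1165] extent [0.054 0.055 0.012] coaster (0.645, 0.076)
```

View pics/w3.png

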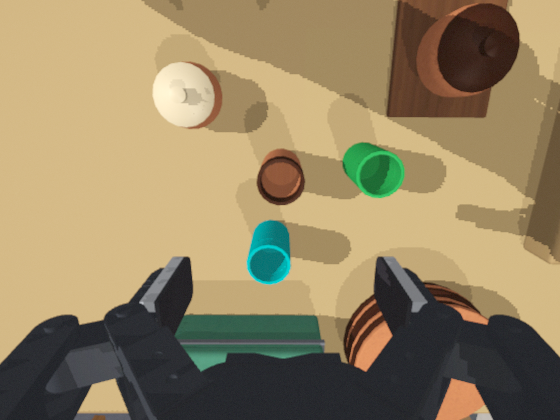

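Third beaker is centred at (281,180), with the green and turquoise cups clear of the finger paths.

Request:
{"method": "servo_tool", "body": {
  "motion": [
    [0.9, 0, 0, 0.05, 0, 0, 0],
    [0.9, 0, 0, 0.09, 0, 0, 0],
    [0.9, 0, 0, 0.13, 0, 0, 0],
    [0.9, 0, 0, 0.16, 0, 0, 0],
    [0.9, 0, 0, 0.18, 0, 0, 0],
    [0.9, 0, 0, 0.195, 0, 0, 0],
    [0.9, 0, 0, 0.199, 0, 0, 0],
    [0.9, 0, 0, 0.199, 0, 0, 0],
    [0.3, 0, 0, 0.199, 0, 0, 0],
    [0.3, 0, 0, 0.199, 0, 0, 0],
    [0.3, 0, 0, 0.199, 0, 0, 0],
    [0.3, 0, 0, 0.199, 0, 0, 0],
    [0.3, 0, 0, 0.199, 0, 0, 0],
    [0.3, 0, 0, 0.199, 0, 0, 0]
  ]
}}

```text
clock: 19.52
position: [0.4679, -0.3407, 0.0496]
ee_rot: [1.0, 0.0, 0.0, 0.001]
ft_force: [-2.5, 0.0, 5.9]
grip_width: 0.567
```

Request:
{"method": "servo_tool", "body": {
  "motion": [
    [0.3, 0, 0, -0.01, 0, 0, 0],
    [0.3, 0, 0, -0.035, 0, 0, 0],
    [0.3, 0, 0, -0.075, 0, 0, 0],
    [0.3, 0, 0, -0.115, 0, 0, 0],
    [0.3, 0, 0, -0.145, 0, 0, 0],
    [0.3, 0.01, -0.018, -0.16, 0, 0, 0],
    [0.3, 0.03, -0.055, -0.16, 0, 0, 0],
    [0.3, 0.055, -0.1, -0.16, 0, 0, 0],
    [0.3, 0.08, -0.147, -0.16, 0, 0, 0],
    [0.3, 0.105, -0.193, -0.16, 0, 0, 0],
    [0.3, 0.13, -0.239, -0.16, 0, 0, 0],
    [0.3, 0.15, -0.276, -0.16, 0, 0, 0],
    [0.3, 0.165, -0.303, -0.16, 0, 0, 0],
    [0.3, 0.175, -0.322, -0.16, 0, 0, 0],
    [0.3, 0.179, -0.329, -0.16, 0, 0, 0],
    [0.3, 0.179, -0.329, -0.16, 0, 0, 0],
    [0.3, 0.179, -0.329, -0.13, 0, 0, 0],
    [0.3, 0.179, -0.329, -0.1, 0, 0, 0],
    [0.3, 0.179, -0.329, -0.07, 0, 0, 0],
    [0.3, 0.179, -0.329, -0.05, 0, 0, 0]
  ]
}}

```text
clock: 22.02
position: [0.6456, -0.0126, 0.0973]
ee_rot: [1.0, -0.0, -0.001, 0.0]
ft_force: [-0.3, 0.1, -0.3]
grip_width: 0.568
```

Request:
{"method": "servo_tool", "body": {
  "motion": [
    [0.3, 0, 0, 0.012, 0, 0, 0],
    [0.3, 0, 0, 0.022, 0, 0, 0],
    [0.3, 0, 0, 0.028, 0, 0, 0],
    [0.3, 0, 0, 0.03, 0, 0, 0],
    [0.3, 0, 0, 0.0315, 0, 0, 0],
    [0.3, 0, 0, 0.0325, 0, 0, 0],
    [0.3, 0, 0, 0.0325, 0, 0, 0]
  ]
}}

```text
clock: 22.9
position: [0.6467, -0.0109, 0.0677]
ee_rot: [1.0, 0.0, 0.0, 0.0]
ft_force: [-4.3, -0.9, 7.6]
grip_width: 0.565
```

Request:
{"method": "servo_tool", "body": {
  "motion": [
    [0.8, 0, 0, 0, 0, 0, 0],
    [0.9, 0, 0, 0, 0, 0, 0],
    [0.9, 0, 0, 0, 0, 0, 0],
    [0.9, 0, 0, -0.02, 0, 0, 0],
    [0.9, 0, 0, -0.06, 0, 0, 0],
    [0.9, 0, 0, -0.11, 0, 0, 0],
    [0.9, 0, 0, -0.15, 0, 0, 0],
    [0.9, -0.03, 0.017, -0.15, 0, 0, 0],
    [0.9, -0.08, 0.045, -0.15, 0, 0, 0],
    [0.9, -0.13, 0.073, -0.15, 0, 0, 0],
    [0.9, -0.18, 0.101, -0.15, 0, 0, 0],
    [0.9, -0.2085, 0.117, -0.15, 0, 0, 0],
    [0.9, -0.2085, 0.117, -0.15, 0, 0, 0],
    [0.9, -0.2085, 0.117, -0.15, 0, 0, 0]
  ]
}}

```text
clock: 24.65
position: [0.4388, -0.1277, 0.2173]
ee_rot: [1.0, 0.001, 0.001, 0.001]
ft_force: [0.1, -0.3, -0.3]
grip_width: 0.899
```

```bash
python3 look.py t3
```

```text
[ 0.4388 -0.1277  0.2173] [ 0.1 -0.3 -0.3]
tallest 213 mid of extent [0.6529 0.1629 0.1362] extent [0.061 0.061 0.012] coaster (0.6555, 0.1635)
second 172 mid of extent [0.6446 0.0756 0.1158] extent [0.054 0.055 0.012] coaster (0.645, 0.076)
third 139 mid of extent [ 0.6449 -0.0119  0.0967] extent [0.049 0.049 0.012] coaster (0.646, -0.011)
```

Request:
{"method": "servo_tool", "body": {
  "motion": [
    [0.9, 0, 0, 0.05, 0, 0, 0],
    [0.9, 0, 0, 0.09, 0, 0, 0],
    [0.9, 0, 0, 0.13, 0, 0, 0],
    [0.9, 0, 0, 0.155, 0, 0, 0],
    [0.9, 0, 0, 0.175, 0, 0, 0],
    [0.9, 0, 0, 0.185, 0, 0, 0],
    [0.9, 0, 0, 0.185, 0, 0, 0],
    [0.3, 0, 0, 0.185, 0, 0, 0],
    [0.3, 0, 0, 0.185, 0, 0, 0],
    [0.3, 0, 0, 0.185, 0, 0, 0],
    [0.3, 0, 0, 0.185, 0, 0, 0],
    [0.3, 0, 0, 0.185, 0, 0, 0],
    [0.3, 0, 0, 0.185, 0, 0, 0]
  ]
}}

```text
clock: 26.32
position: [0.4385, -0.1286, 0.0321]
ee_rot: [1.0, 0.0, 0.001, 0.0]
ft_force: [-1.6, 0.8, 5.8]
grip_width: 0.495
```

Request:
{"method": "servo_tool", "body": {
  "motion": [
    [0.3, 0, 0, -0.01, 0, 0, 0],
    [0.3, 0, 0, -0.035, 0, 0, 0],
    [0.3, 0, 0, -0.075, 0, 0, 0],
    [0.3, 0, 0, -0.115, 0, 0, 0],
    [0.3, 0, 0, -0.145, 0, 0, 0],
    [0.3, 0.015, -0.002, -0.15, 0, 0, 0],
    [0.3, 0.05, -0.007, -0.15, 0, 0, 0],
    [0.3, 0.09, -0.012, -0.15, 0, 0, 0],
    [0.3, 0.13, -0.017, -0.15, 0, 0, 0],
    [0.3, 0.17, -0.023, -0.15, 0, 0, 0],
    [0.3, 0.2, -0.027, -0.15, 0, 0, 0],
    [0.3, 0.218, -0.029, -0.15, 0, 0, 0],
    [0.3, 0.218, -0.029, -0.15, 0, 0, 0],
    [0.3, 0.218, -0.029, -0.12, 0, 0, 0],
    [0.3, 0.218, -0.029, -0.09, 0, 0, 0],
    [0.3, 0.218, -0.029, -0.06, 0, 0, 0],
    [0.3, 0.218, -0.029, -0.04, 0, 0, 0],
    [0.3, 0.218, -0.029, -0.03, 0, 0, 0],
    [0.3, 0.218, -0.029, -0.024, 0, 0, 0],
    [0.3, 0.218, -0.029, -0.022, 0, 0, 0]
  ]
}}

```text
clock: 28.82
position: [0.6562, -0.0991, 0.0538]
ee_rot: [1.0, 0.0, 0.0, 0.0]
ft_force: [0.8, 0.7, -0.6]
grip_width: 0.495
```

Request:
{"method": "servo_tool", "body": {
  "motion": [
    [0.3, 0, 0, 0.001, 0, 0, 0],
    [0.3, 0, 0, 0.002, 0, 0, 0],
    [0.3, 0, 0, 0.003, 0, 0, 0],
    [0.3, 0, 0, 0.0035, 0, 0, 0],
    [0.3, 0, 0, 0.0035, 0, 0, 0]
  ]
}}

```text
clock: 29.45
position: [0.656, -0.0991, 0.0503]
ee_rot: [1.0, 0.0, 0.0, 0.0]
ft_force: [-2.2, 0.4, 5.1]
grip_width: 0.494
```

Contact made. I release, rise and back off.

Request:
{"method": "servo_tool", "body": {
  "motion": [
    [0.75, 0, 0, 0, 0, 0, 0],
    [0.85, 0, 0, 0, 0, 0, 0],
    [0.85, 0, 0, 0, 0, 0, 0],
    [0.85, 0, 0, -0.02, 0, 0, 0],
    [0.85, 0, 0, -0.06, 0, 0, 0],
    [0.85, 0, 0, -0.11, 0, 0, 0],
    [0.85, 0, 0, -0.16, 0, 0, 0],
    [0.85, 0, 0, -0.2, 0, 0, 0],
    [0.85, -0.05, 0, -0.2, 0, 0, 0],
    [0.85, -0.1, 0, -0.2, 0, 0, 0],
    [0.85, -0.15, 0, -0.2, 0, 0, 0],
    [0.85, -0.2, 0, -0.2, 0, 0, 0],
    [0.85, -0.2, 0, -0.2, 0, 0, 0],
    [0.85, -0.2, 0, -0.2, 0, 0, 0]
  ]
}}

```text
clock: 31.2
position: [0.4565, -0.0994, 0.2509]
ee_rot: [1.0, 0.0, 0.001, 0.001]
ft_force: [-0.1, 0.8, -0.7]
grip_width: 0.851
```

```bash
python3 look.py t4;python3 - <<'E'
from h import *
cv2.imwrite("pics/s4.png",eyes.camera("scene")[0])
E
```

```text
[ 0.4565 -0.0994  0.2509] [-0.1  0.8 -0.7]
tallest 209 mid of extent [0.6531 0.1629 0.1367] extent [0.061 0.061 0.013] coaster (0.6555, 0.1635)
second 170 mid of extent [0.6446 0.0755 0.1165] extent [0.055 0.055 0.013] coaster (0.645, 0.076)
third 144 mid of extent [ 0.6454 -0.0118  0.0965] extent [0.049 0.049 0.013] coaster (0.646, -0.011)
shortest 118 mid of extent [ 0.6568 -0.1     0.0766] extent [0.045 0.041 0.012] coaster (0.6565, -0.099)
```

View pics/s4.png

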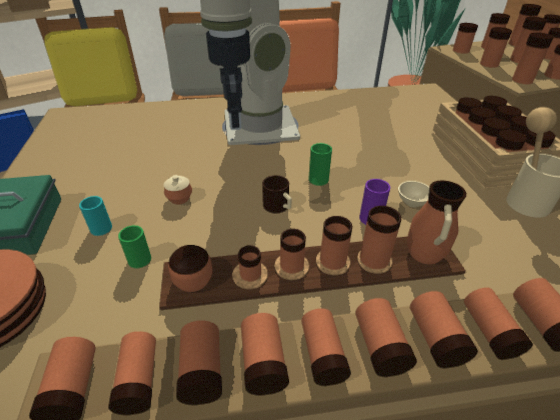

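The picture shows all four upright, centred on their coasters and in order, from the tallest by the jug (380,240) to the shortest by the crock (250,268). The jug and crock have not moved.

```bash
python3 -c "
from workcell import ticket; print(ticket.hand_in())"
```

```text
the job is handed in; nothing more can be done
None
```

All four terracotta beakers now stand upright on the coasters, in order from the tallest next to the jug to the shortest next to the crock. I handed the job in at about 31 s on the robot's clock.

- **Placing:** the last top-camera check put each beaker's rim centre within about 3 mm of its coaster's centre, against the 14 mm allowed. The rim heights match beakers standing level on the coasters.
- **Forces:** wrist readings at each set-down were below about 10 N, well under the 80 N limit.
- **Jug and crock:** the final scene picture shows both where they stood at the start. I judged that by eye and did not re-measure them.
- **Robot:** the gripper is open and clear of everything.

No check failed or disagreed. The two fixed cameras differed by about 2–3 mm, and I averaged them.

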